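# Crack open a stuck desiccator box and hold it ajar

## Robot

A 6-joint arm with a two-finger parallel gripper is mounted at the origin on the work surface. World frame = base frame: x ahead of the robot, y to its left, z up, the work surface at z = 0. Lengths are in m, angles in rad, forces in N, time in s.
With the tool pointing down it reaches from about 0.325 to 1 m from the base axis. Payload 5.1 kg.
Tool frame: the origin (TCP) lies between the finger pads, 19 mm behind the fingertips; this is the grasp point; z points along the fingers, y is the line along which they close (so a half turn about z gives the same grasp; the last joint's range is limited). The gripper opens to 85 mm and grips with 20 to 120 N. Pads are 22 mm wide; open, the fingers measure 114 mm over their backs; the gripper's body (76 mm by 85 mm) begins 54 mm behind the grasp point. The pads swing forward as they close: fully open they stand 13 mm farther back than shut.
Start: joints at [1.027, 0.124, 1.65, -0, 1.367, -0.083], TCP at [0.289, 0.582, 0.25] pointing down, gripper open.
Joint ranges: [-2.61, 2.61], [-1.02, 2.33], [0.03, 2.71], [-1.35, 4.49], [0.32, 2.68], [-2.91, 2.91]. Speed limits (rad/s): [2.57, 2.57, 3.14, 3.14, 3.14, 3.14].

## Interface

Orientations are given as a unit quaternion [x, y, z, w].
In Python, from workcell import arm gives the robot as it stands. The module is installed in compiled form; this text tells all that it offers.
- The arm moves only by the shell command python3 -m pendant 'ROWS' [FORCE]. ROWS is a JSON object of lists of equal length, an entry for each row: "travel": the shift along the tool's x, y, z in mm, a list of three; "rot": the turn, a rotation vector about the tool's x, y, z in rad, a list of three; "fingers": the closure, from -1 (fully open) to 1 (shut). In form: {"travel": [[x, y, z], ...], "rot": [[wx, wy, wz], ...], "fingers": [fingers, ...]}. A call has 1 to 5 rows; each row shifts and turns the commanded pose from where the row before left it, along the tool's axes as they then stand; what a row does not reach is not made up. A row lasts 1/8 s, in which the tool goes at most 62.5 mm and 10.7 degrees, less where a joint would pass 70% of its speed; a pose out of reach is approached as far as the arm can. A call with a gripper value outside its range is refused whole. The fingers move at their own pace and stop on an object; FORCE is the grip in N (left out, the last holds). Time passes only in rows, so rows that do not move let the fingers close. It gives the time, the measured TCP pose, the force, the opening and the grip force at its end, in the units of the state.
- arm.get_obs(): the state, without advancing time (a new reading comes with each control period).
- arm.read_camera(name): name is "scene" or "top"; returns a dict with "color" (384x512x3 uint8, red, green, blue), "range_z" (384x512 float32, m along the optical axis (not along the pixel's ray), 0 where there is no reading), "K" (3x3 intrinsics, pixels), "xyz" and "attitude" of the camera in the world. Camera axes: x right, y down, z forward; pixel columns grow to the right and rows downward; lengths in m; the calibration is good to about 2 mm. A picture is of the moment at which its call begins.
- arm.job_done(): hands the job in; it is judged then, once.
The state is a dict: "clock": time; "joints": joint angles; "joint_velocities": joint speeds; "tau": joint torques, N m; "eef_pos": TCP position; "orientation": TCP orientation; "wrist_force": force on the tool from outside, world axes, zero at the start; "torque": the same for the moment, N m; "grip_width": finger opening in m; "gripper_force": force on a finger pad.
Only numpy, scipy, OpenCV 4.12 (cv2) and the standard library are available. Lean on these libraries where they do the work, as an engineer would, in place of code of your own. Each camera call takes 0.05 s, during which the arm holds its last target. There are 200 camera calls.

## Task

Someone has left the little white beaker on the lid of the desiccator box: stand it upright on the blue mat without dropping it. Then grip the steel bar handle and pull the lid free of its sticky gasket, and finish while still holding it by the handle, steady and only slightly open, with its front edge raised about 3 cm. The dried filters inside must not be blown about, so do not let the lid jump wide open (7 cm or more) when the seal gives, and leave the other things on the bench where they are.

Things in the scene. Friction and masses are not known exactly. Their poses are not given: they have to be found in the camera images.
- drybox: Desiccator box of clear acrylic, fixed: 220 (x, front to back) x 240 (y) x 130 mm high to the top of its black gasket. Origin at the centre of its underside, on the bench; its front (-x, with a round humidity dial) faces roughly the robot, the hinge runs along its back. The shut lid has a flat top 146 mm above the bench.
- lid: Dark grey lid, 232 x 250 x 16 mm, 0.45 to 0.7 kg. Origin: middle of the hinge axis, 130 mm up, 118 mm behind the box's centre; y along it, x to the back (0.13 rad tilt = front edge 30 mm up). Its rubber seal grips: 13 to 22 N up at the handle, most in the first 1 to 4 mm of lift; past 7 mm only the weight is left, about 3 N (a hard grip adds a few N as the bar turns). It falls shut if released.
- lid_front (a point): Middle of the top front edge of the lid, 236 mm ahead of the hinge axis; 146 mm above the bench when shut.
- handle (a point): Steel handle on the lid near its front edge: a round bar 12 mm thick, 110 mm long, along the box's y, on a post at each end. This point: the middle of the bar, on its axis, 34 mm above the lid's top (180 mm above the bench when shut), 203 mm ahead of the hinge axis and 50 mm above it. The bar can turn between the finger pads.
- beaker: Small white plastic beaker with red graduation rings, standing on the lid behind the handle: 50 mm outside diameter, 70 mm high, wall 3 mm, open at the top, about 50 g. Origin at the centre of its underside, z up.
- mat: Dark blue square mat, 140 x 140 mm and 3 mm thick, lying fixed on the bench to the left or the right of the box. Origin at the centre of its underside (bench level), x and y along its edges.
- tray: Shallow aluminium instrument tray, 200 x 140 x 16 mm, fixed, on the other side of the box from the mat. Origin at the centre of its underside.
- forceps: Steel forceps about 160 mm long, lying in the tray. Leave alone.
- slidebox: Blue plastic box for microscope slides, 98 x 80 x 34 mm, lying on the bench. Origin under its centre. Leave alone.
- dishes: Stack of three clear lidded dishes, 91 mm across, 48 mm high. Origin under its centre. Leave alone.
- washbottle: White wash bottle with a red cap, 64 mm across, 170 mm high. Origin under its centre. Leave alone.
- tub: White plastic tub with a pink lid, 72 mm across, 85 mm high. Origin under its centre. Leave alone.
There are look-alikes about, which are no part of the job. Leave any yellow look-alike of the mat alone.

How it is judged:
By the outcome, as a careful person would: the job done as asked, in the order asked, and still so for the second after the job is handed in, while the arm keeps its last pose, push and grip.
It also fails if it takes over 56 s, if anything falls off the work surface, if the arm or the gripper's body presses on something with over 40 N, if the wrist force passes 120 N, or if a joint passes its speed limit or range.

## Working session

There is one attempt and no reset: what is moved stays moved. The work goes in short steps, Python scripts to look and compute and a shell command to move; the robot and the scene stay as the last step left them, time stands still between calls to the robot, and variables do not carry over. Pictures are saved under pics/ and viewed, at most 10 in all, crops included, and the job is handed in when it is done.

```bash
mkdir -p pics; cat > h.py <<'E'
import numpy as np, cv2
from scipy.spatial.transform import Rotation as R
from workcell import arm
def snap(n,f):
    c=arm.read_camera(n); np.savez('pics/'+f+'.npz',**{k:np.asarray(v) for k,v in c.items()})
    cv2.imwrite('pics/'+f+'.png',c['color'][:,:,::-1]); return c
def cloud(c):
    K=np.asarray(c['K']);z=np.asarray(c['range_z']);v,u=np.mgrid[:z.shape[0],:z.shape[1]]
    p=np.stack([(u-K[0,2])/K[0,0]*z,(v-K[1,2])/K[1,1]*z,z],-1)
    a=np.asarray(c['attitude']);M=a if a.shape==(3,3) else R.from_quat(a).as_matrix()
    return p@M.T+np.asarray(c['xyz'])
def totool(d,q): return R.from_quat(q).inv().apply(d)*1000
E
python3 - <<'E'
from h import *
for n in('top','scene'):
    c=snap(n,n+'1'); print(n,c['xyz'],c['attitude'])
print(arm.get_obs())
E
```

```text
top [ 0.23175012 -0.06592894  1.4925401 ] [ 0.71354585 -0.69579115  0.06304112 -0.05246726]
scene [ 1.14299378 -0.65293675  0.8545874 ] [ 0.81134942  0.39633002 -0.17688869 -0.39159293]
{'clock': 0.1, 'joints': array([ 1.02734438e+00,  1.24477402e-01,  1.65157968e+00, -9.86801891e-06,
        1.36752808e+00, -8.26048583e-02]), 'joint_velocities': array([-0.00091229, -0.00019071, -0.00246049, -0.00108169,  0.00249536,
        0.00140124]), 'tau': array([ 9.09101655e-04, -4.24930108e+01, -3.66653395e+01,  3.24466896e-05,
        3.93673501e-03,  3.11959798e-05]), 'eef_pos': array([0.28881025, 0.58170993, 0.24882668]), 'orientation': array([ 2.28388804e-01,  9.73569495e-01, -9.49325077e-04, -3.02189747e-04]), 'wrist_force': array([ 1.08012725, -0.54979889,  0.48291177]), 'torque': array([ 0.02724732,  0.03551675, -0.01452802]), 'gripper_force': 0.0, 'grip_width': 0.08547608655118201}
```

```bash
cd pics; python3 -c "
import cv2
for n in('top1','scene1'): cv2.imwrite(n+'b.png',cv2.resize(cv2.imread(n+'.png'),(800,600),interpolation=cv2.INTER_CUBIC))"
```

```text
(no output)
```

View pics/top1b.png

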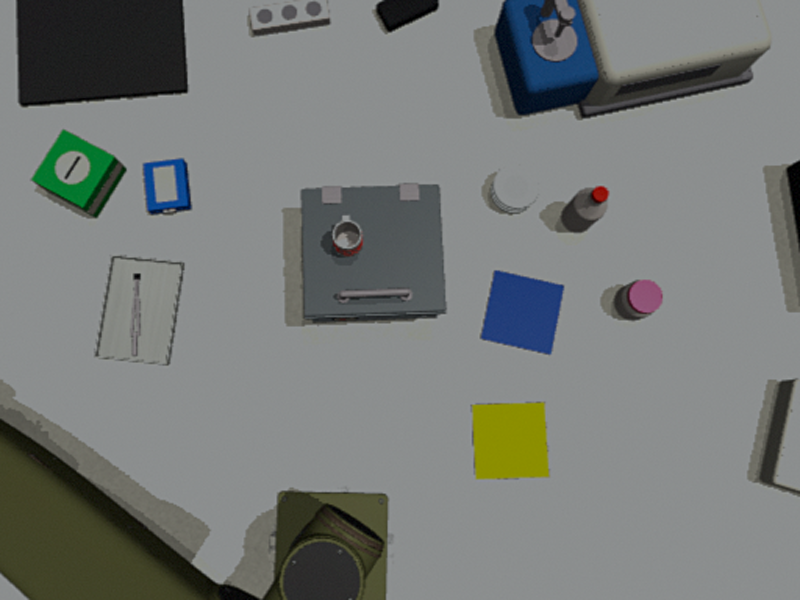

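View pics/scene1b.png

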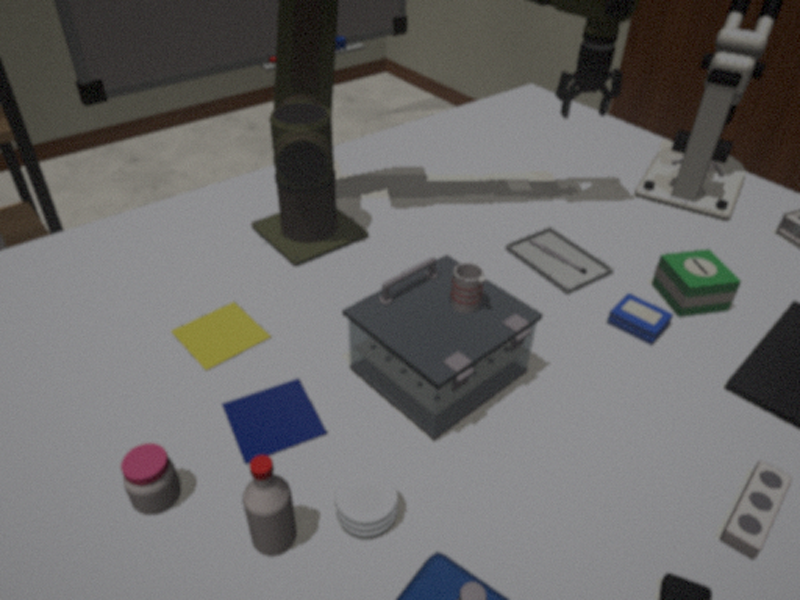

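The top view (800x600) shows the beaker at (347,237), the handle bar from (340,296) to (410,293), and the lid corners at (302,188), (438,184), (445,313) and (303,319). The blue mat's corners are at (497,271), (563,285), (550,353) and (481,340). The yellow look-alike is at (510,440). In the scene view the beaker is upright on the lid behind the handle.

```bash
python3 - <<'E'
from h import *
c=dict(np.load('pics/top1.npz')); P=cloud(c)
np.set_printoptions(precision=4,suppress=True)
g=P[...,2]
def pt(u,v): return P[int(v*.64+.5),int(u*.64+.5)]
for n,u,v in [('mat c',522,312),('hL',350,296),('hM',375,295),('hR',402,293),('lid',400,240),('beakrim',347,226)]: print(n,pt(u,v))
col=c['color'].astype(int)
# mat
m=(col[...,2]>col[...,0]+60)&(g<.03); n,l,s,ce=cv2.connectedComponentsWithStats(m.astype('uint8')); 
k=l[int(312*.64),int(522*.64)]; mm=l==k; rect=cv2.minAreaRect(P[mm][:,:2].astype('float32')*1000);print('mat',rect,P[mm].mean(0))
# region masks
vv,uu=np.mgrid[:384,:512]
reg=(uu>185)&(uu<292)&(vv>112)&(vv<212)
lid=reg&(abs(g-.146)<.006); print('lid',cv2.minAreaRect(P[lid][:,:2].astype('float32')*1000),np.median(P[lid][:,2]))
h=reg&(vv>180)&(g>.17)&(g<.2); q=P[h];print('handle',h.sum(),cv2.minAreaRect(q[:,:2].astype('float32')*1000),np.median(q,0))
b=reg&(vv<180)&(g>.205);q=P[b];print('beaker',b.sum(),q.min(0),q.max(0),cv2.minAreaRect(q[:,:2].astype('float32')*1000))
for zl in(.16,.18,.2): 
    q=P[reg&(vv<180)&(g>zl)&(g<zl+.02)];print(zl,len(q),q.min(0),q.max(0))
print('robotfwd',R.from_quat(arm.get_obs()['orientation']).as_matrix())
E
python3 -c "
import cv2
for n,(x0,y0,w,h) in dict(top1=(180,105,120,110),scene1=(215,155,140,115)).items():
  i=cv2.imread('pics/'+n+'.png')[y0:y0+h,x0:x0+w];cv2.imwrite('pics/'+n+'c.png',cv2.resize(i,None,fx=5,fy=5,interpolation=cv2.INTER_CUBIC))
a=cv2.imread('pics/top1c.png')[:, :400];b=cv2.imread('pics/scene1c.png')[:,300:700]
cv2.imwrite('pics/crop1.png',cv2.hconcat([cv2.resize(a,(400,500)),cv2.resize(b,(400,500))]))"
```

```text
mat c [ 0.4499 -0.3557 -0.002 ]
hL [ 0.4447 -0.0249  0.1843]
hM [ 0.4471 -0.0677  0.1768]
hR [ 0.4495 -0.113   0.1861]
lid [ 0.5509 -0.1096  0.1509]
beakrim [ 0.5663 -0.0157  0.181 ]
mat ((451.9508056640625, -355.4765319824219), (138.0985107421875, 138.44320678710938), 78.49313354492188) [ 0.4512 -0.3549  0.0034]
lid ((534.8589477539062, -60.052093505859375), (237.4272918701172, 250.03138732910156), 3.6810009479522705) 0.1465084677461823
handle 197 ((451.9184875488281, -64.90415954589844), (12.391444206237793, 118.15540313720703), 3.724050998687744) [ 0.4512 -0.0648  0.1853]
beaker 123 [ 0.2318 -0.0659  0.2051] [0.5775 0.0067 1.4925] ((403.5867004394531, -28.31270980834961), (348.558837890625, 47.727359771728516), 4.550776958465576)
0.16 54 [ 0.5188 -0.0407  0.1605] [0.5667 0.0055 0.1797]
0.18 67 [ 0.5196 -0.0411  0.1802] [0.5677 0.0075 0.1997]
0.2 124 [ 0.5195 -0.0411  0.2   ] [0.5775 0.0068 0.2198]
robotfwd [[-0.8957  0.4447 -0.001 ]
 [ 0.4447  0.8957 -0.0017]
 [ 0.0002 -0.002  -1.    ]]
```

View pics/crop1.png

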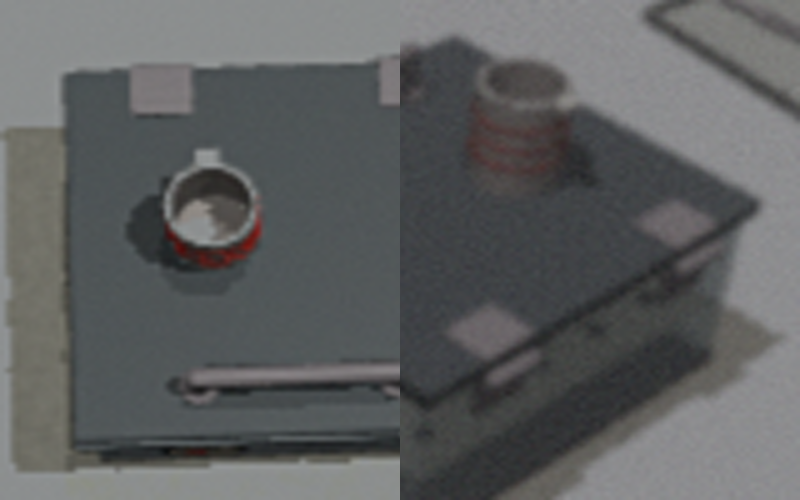

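The beaker's centre is at (0.544, -0.017) with its rim at z 0.216, and its spout faces +x. The handle is at (0.452, -0.065) with box yaw about 0.065 rad. The lid centre minus 83 mm gives the same point, so the two agree. The mat is at (0.452, -0.355). Next I move above the beaker, closing along y so the fingers miss the spout.

```bash
python3 -m pendant '{"travel":[[0,0,-15],[0,0,-15],[0,0,-5],[-23,-54,0],[-23,-54,0]],"rot":[[0,0,-0.1536],[0,0,-0.1536],[0,0,-0.1536],[0,0,0],[0,0,0]],"fingers":[-1,-1,-1,-1,-1]}' 40
python3 -m pendant '{"travel":[[-23,-54,0],[-23,-54,0],[-23,-54,0],[-23,-54,0],[-23,-54,0]],"rot":[[0,0,0],[0,0,0],[0,0,0],[0,0,0],[0,0,0]],"fingers":[-1,-1,-1,-1,-1]}'
python3 -m pendant '{"travel":[[-23,-54,0],[-23,-54,0],[-23,-54,0],[0,0,0]],"rot":[[0,0,0],[0,0,0],[0,0,0],[0,0,0]],"fingers":[-1,-1,-1,-1]}'
```

```text
clock: 0.72
eef_pos: [0.3351, 0.4731, 0.2843]
orientation: [-0.001, 1.0, -0.001, -0.0]
wrist_force: [1.3, -0.7, -0.1]
grip_width: 0.0857
gripper_force: 0.0
clock: 1.35
eef_pos: [0.4502, 0.2023, 0.2847]
orientation: [-0.0, 1.0, -0.0, -0.0]
wrist_force: [0.7, 0.1, 0.4]
grip_width: 0.0854
gripper_force: 0.0
clock: 1.85
eef_pos: [0.5197, 0.039, 0.2843]
orientation: [0.003, 1.0, -0.0, -0.001]
wrist_force: [-1.0, -0.1, 0.1]
grip_width: 0.0854
gripper_force: 0.0
```

```bash
python3 -m pendant '{"travel":[[-12,-28,0],[-12,-28,0],[0,0,20],[0,0,30],[0,0,0]],"rot":[[0,0,0],[0,0,0],[0,0,0],[0,0,0],[0,0,0]],"fingers":[-1,-1,-1,-1,-1]}' 25
python3 - <<'E'
from h import *
c=snap('scene','s2'); i=c['color'][130:290,180:400,::-1]; cv2.imwrite('pics/s2c.png',cv2.resize(i,None,fx=3.4,fy=3.4,interpolation=cv2.INTER_CUBIC))
E
```

```text
clock: 2.48
eef_pos: [0.5404, -0.0122, 0.2307]
orientation: [-0.001, 1.0, 0.001, -0.004]
wrist_force: [-0.8, -0.7, -0.5]
grip_width: 0.0853
gripper_force: 0.0
```

View pics/s2c.png

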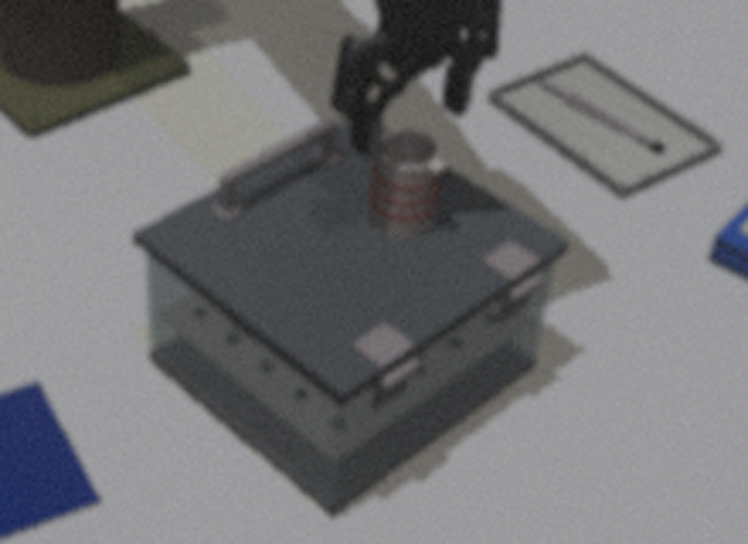

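The beaker's rim at (405,150) lies between the fingers at (362,130) and (458,95). The handle is clear of them. Now I go down and grip.

```bash
python3 -m pendant '{"travel":[[-3,-4,0],[0,0,15],[0,0,15],[0,0,15],[0,0,0]],"rot":[[0,0,0],[0,0,0],[0,0,0],[0,0,0],[0,0,0]],"fingers":[-1,-1,-1,-1,-1]}' 25
python3 -m pendant '{"travel":[[0,0,0],[0,0,0],[0,0,0],[0,0,0],[0,0,0]],"rot":[[0,0,0],[0,0,0],[0,0,0],[0,0,0],[0,0,0]],"fingers":[0.2,0.3,0.4,0.6,0.6]}' 25
```

```text
clock: 3.15
eef_pos: [0.5447, -0.0177, 0.1875]
orientation: [0.0, 1.0, 0.0, -0.002]
wrist_force: [-0.7, 0.5, 0.9]
grip_width: 0.0853
gripper_force: 0.0
clock: 3.78
eef_pos: [0.5466, -0.0179, 0.191]
orientation: [-0.0, 1.0, -0.0, 0.001]
wrist_force: [0.2, -0.3, 3.1]
grip_width: 0.05
gripper_force: 26.2
```

```bash
python3 -m pendant '{"travel":[[0,0,-10],[0,0,-25],[0,0,-30],[0,0,-30],[0,0,-10]],"rot":[[0,0,0],[0,0,0],[0,0,0],[0,0,0],[0,0,0]],"fingers":[0.6,0.6,0.6,0.6,0.6]}'
python3 -m pendant '{"travel":[[5,-20,0],[12,-42,0],[12,-42,0],[12,-42,0],[12,-42,0]],"rot":[[0,0,0],[0,0,0],[0,0,0],[0,0,0],[0,0,0]],"fingers":[0.6,0.6,0.6,0.6,0.6]}'
python3 -m pendant '{"travel":[[12,-42,0],[12,-42,0],[12,-42,0],[5,-22,0],[0,0,0]],"rot":[[0,0,0],[0,0,0],[0,0,0],[0,0,0],[0,0,0]],"fingers":[0.6,0.6,0.6,0.6,0.6]}'
```

```text
clock: 4.4
eef_pos: [0.5467, -0.0179, 0.2974]
orientation: [0.0, 1.0, -0.0, 0.002]
wrist_force: [0.5, -0.2, -0.5]
grip_width: 0.0502
gripper_force: 26.1
clock: 5.03
eef_pos: [0.492, -0.2068, 0.2937]
orientation: [-0.0, 1.0, 0.0, -0.001]
wrist_force: [0.8, -0.6, 0.2]
grip_width: 0.05
gripper_force: 26.1
clock: 5.65
eef_pos: [0.4515, -0.3544, 0.2939]
orientation: [0.001, 1.0, 0.001, -0.001]
wrist_force: [-0.3, -0.1, 1.0]
grip_width: 0.05
gripper_force: 26.2
```

```bash
python3 -m pendant '{"travel":[[0,0,40],[0,0,50],[0,0,50],[0,0,50],[0,0,40]],"rot":[[0,0,0],[0,0,0],[0,0,0],[0,0,0],[0,0,0]],"fingers":[0.6,0.6,0.6,0.6,0.6]}'
python3 -m pendant '{"travel":[[0,0,5],[0,0,0]],"rot":[[0,0,0],[0,0,0]],"fingers":[0.6,0.6]}'
python3 - <<'E'
from h import *
c=snap('scene','s3'); i=c['color'][190:330,100:260,::-1]; cv2.imwrite('pics/s3c.png',cv2.resize(i,None,fx=4,fy=4,interpolation=cv2.INTER_CUBIC))
E
```

```text
clock: 6.28
eef_pos: [0.4519, -0.3516, 0.0626]
orientation: [-0.001, 1.0, 0.001, -0.001]
wrist_force: [0.8, 0.0, -1.2]
grip_width: 0.0502
gripper_force: 26.2
clock: 6.52
eef_pos: [0.4529, -0.3535, 0.061]
orientation: [-0.0, 1.0, -0.0, 0.0]
wrist_force: [0.0, 0.2, 0.5]
grip_width: 0.0502
gripper_force: 26.3
```

View pics/s3c.png

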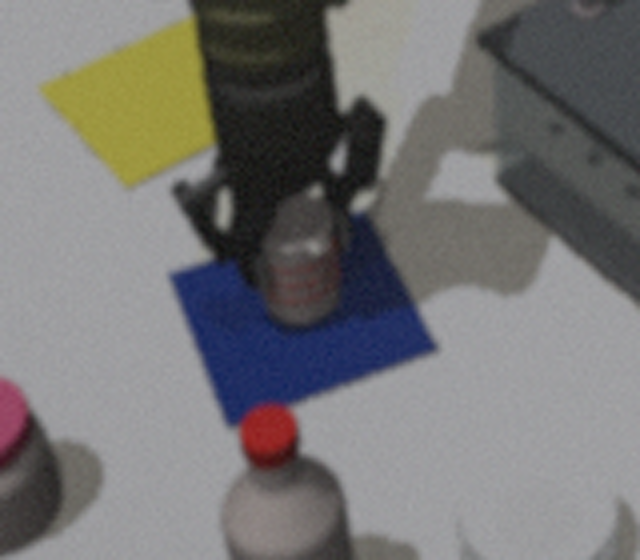

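The beaker (300,265) is held upright just above the middle of the mat. I'll lower it in small steps until it touches.

```bash
python3 -m pendant '{"travel":[[0,0,4],[0,0,4],[0,0,3],[0,0,0]],"rot":[[0,0,0],[0,0,0],[0,0,0],[0,0,0]],"fingers":[0.6,0.6,0.6,0.6]}'
python3 -m pendant '{"travel":[[0,0,2],[0,0,0]],"rot":[[0,0,0],[0,0,0]],"fingers":[0.6,0.6]}'
python3 -m pendant '{"travel":[[0,0,2],[0,0,0]],"rot":[[0,0,0],[0,0,0]],"fingers":[0.6,0.6]}'
```

```text
clock: 7.08
eef_pos: [0.4518, -0.3537, 0.0487]
orientation: [0.0, 1.0, 0.0, -0.0]
wrist_force: [0.7, 0.1, 0.1]
grip_width: 0.0503
gripper_force: 26.3
clock: 7.32
eef_pos: [0.4522, -0.354, 0.048]
orientation: [0.0, 1.0, 0.0, -0.0]
wrist_force: [-2.0, 2.0, 5.8]
grip_width: 0.0498
gripper_force: 26.6
clock: 7.58
eef_pos: [0.4523, -0.3541, 0.048]
orientation: [-0.0, 1.0, 0.0, -0.0]
wrist_force: [-7.7, 5.2, 16.5]
grip_width: 0.0501
gripper_force: 27.4
```

```bash
python3 -m pendant '{"travel":[[0,0,-2.5],[0,0,0],[0,0,0],[0,0,0],[0,0,0]],"rot":[[0,0,0],[0,0,0],[0,0,0],[0,0,0],[0,0,0]],"fingers":[0.6,0.6,0.1,-0.5,-1]}'
python3 -m pendant '{"travel":[[0,0,0],[0,0,0],[0,0,-10],[0,0,-25],[0,0,-40]],"rot":[[0,0,0],[0,0,0],[0,0,0],[0,0,0],[0,0,0]],"fingers":[-1,-1,-1,-1,-1]}'
python3 -m pendant '{"travel":[[0,0,-50],[0,0,-60],[0,0,-10],[0,0,0]],"rot":[[0,0,0],[0,0,0],[0,0,0],[0,0,0]],"fingers":[-1,-1,-1,-1]}'
```

```text
clock: 8.2
eef_pos: [0.4517, -0.3535, 0.0468]
orientation: [0.0, 1.0, 0.0, -0.0]
wrist_force: [-0.7, -0.2, -0.2]
grip_width: 0.08
gripper_force: 0.0
clock: 8.82
eef_pos: [0.4513, -0.3531, 0.1224]
orientation: [0.0, 1.0, 0.001, -0.001]
wrist_force: [0.4, -0.6, -0.2]
grip_width: 0.0856
gripper_force: 0.0
clock: 9.32
eef_pos: [0.4523, -0.3541, 0.244]
orientation: [0.0, 1.0, -0.001, 0.001]
wrist_force: [-0.3, 0.1, -0.8]
grip_width: 0.0851
gripper_force: 0.0
```

```bash
python3 -m pendant '{"travel":[[0,0,-4],[0,0,-4],[0,0,-4],[0,0,-4],[0,0,-4]],"rot":[[0,0,0.15],[0,0,0.15],[0,0,0.15],[0,0,0.15],[0,0,0.15]],"fingers":[-1,-1,-1,-1,-1]}'
python3 -m pendant '{"travel":[[0,0,0],[0,0,0],[0,0,0],[0,0,0],[0,0,0]],"rot":[[0,0,0.15],[0,0,0.15],[0,0,0.15],[0,0,0.15],[0,0,0.156]],"fingers":[-1,-1,-1,-1,-1]}'
python3 -m pendant '{"travel":[[40,0,0],[45,0,0],[45,0,0],[45,0,0],[45,0,0]],"rot":[[0,0,0],[0,0,0],[0,0,0],[0,0,0],[0,0,0]],"fingers":[-1,-1,-1,-1,-1]}'
python3 - <<'E'
from h import *
o=arm.get_obs();d=np.array([.452,-.065,.0])-o['eef_pos'];d[2]=0;print(totool(d,o['orientation']),R.from_quat(o['orientation']).as_matrix()[:,1],o['joints'])
c=snap('scene','s4'); i=c['color'][130:330,100:366,::-1]; cv2.imwrite('pics/s4c.png',cv2.resize(i,None,fx=3,fy=3,interpolation=cv2.INTER_CUBIC))
E
```

```text
clock: 9.95
eef_pos: [0.4511, -0.3529, 0.2594]
orientation: [0.369, 0.93, 0.001, -0.002]
wrist_force: [0.3, -0.4, 0.7]
grip_width: 0.0855
gripper_force: 0.0
clock: 10.58
eef_pos: [0.4511, -0.3529, 0.2593]
orientation: [0.686, 0.728, -0.0, -0.003]
wrist_force: [-0.9, 0.1, -0.2]
grip_width: 0.0854
gripper_force: 0.0
clock: 11.2
eef_pos: [0.4364, -0.1325, 0.2596]
orientation: [0.684, 0.729, -0.001, -0.002]
wrist_force: [-0.1, -0.9, 0.4]
grip_width: 0.0855
gripper_force: 0.0
[66.33488288 19.86450696  0.07197521] [ 0.99791939  0.06434178 -0.00412566] [-4.12578757e-01 -3.27102666e-01  2.05062694e+00  1.69336777e-04
  1.42279890e+00 -4.76986141e-01]
```

View pics/s4c.png

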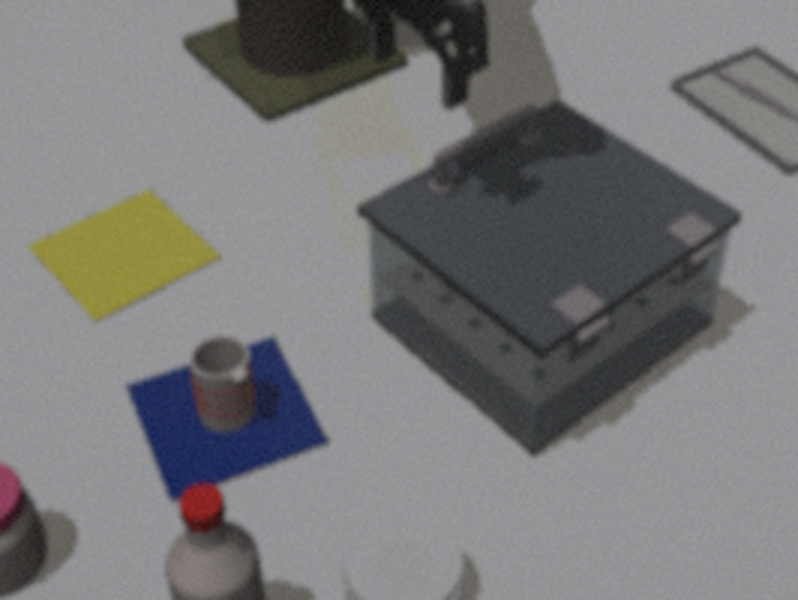

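The beaker stands upright in the middle of the mat (225,385). Now the handle.

```bash
python3 -m pendant '{"travel":[[33,10,0],[33,10,0],[0,0,20],[0,0,20],[0,0,0]],"rot":[[0,0,0],[0,0,0],[0,0,0],[0,0,0],[0,0,0]],"fingers":[-1,-1,-1,-1,-1]}' 30
python3 -m pendant '{"travel":[[0,0,0],[0,0,15],[0,0,10],[0,0,0]],"rot":[[0,0,0],[0,0,0],[0,0,0],[0,0,0]],"fingers":[-1,-1,-1,-1]}' 
python3 - <<'E'
from h import *
e=[]
o=arm.get_obs();d=np.array([.452,-.065,.18])-o['eef_pos'];print(totool(d,o['orientation']))
c=snap('top','t5');P=cloud(c);g=P[...,2];vv,uu=np.mgrid[:384,:512]
c=snap('scene','s5');P=cloud(c);g=P[...,2]
i=c['color'][130:250,200:360,::-1]; cv2.imwrite('pics/s5c.png',cv2.resize(i,None,fx=4.5,fy=4.5,interpolation=cv2.INTER_CUBIC))
E
```

```text
clock: 11.88
eef_pos: [0.4514, -0.0674, 0.2185]
orientation: [0.684, 0.729, -0.002, -0.003]
wrist_force: [0.0, -0.3, 0.2]
grip_width: 0.0853
gripper_force: 0.0
clock: 12.38
eef_pos: [0.4527, -0.067, 0.1961]
orientation: [0.684, 0.73, -0.001, -0.001]
wrist_force: [-0.6, -0.6, 0.4]
grip_width: 0.0855
gripper_force: 0.0
[ 2.02261355 -0.53889795 16.07275871]
```

View pics/s5c.png

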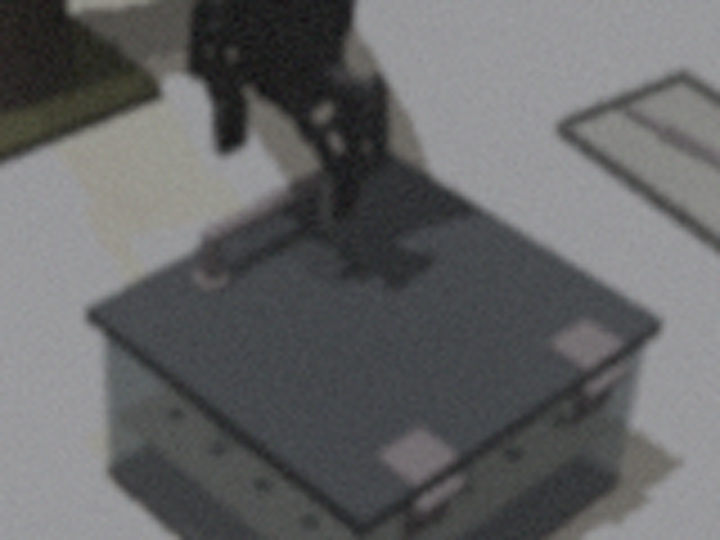

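The fingers straddle the bar, with the near finger at (345,200) and the far one at (230,130). I go down 15 mm more and close.

```bash
python3 -m pendant '{"travel":[[0,0,8],[0,0,7],[0,0,0]],"rot":[[0,0,0],[0,0,0],[0,0,0]],"fingers":[-1,-1,-1]}' 30
python3 -m pendant '{"travel":[[0,0,0],[0,0,0],[0,0,0],[0,0,0],[0,0,0]],"rot":[[0,0,0],[0,0,0],[0,0,0],[0,0,0],[0,0,0]],"fingers":[0,0.6,1,1,1]}' 30
python3 -m pendant '{"travel":[[0,0,0],[0,0,0]],"rot":[[0,0,0],[0,0,0]],"fingers":[1,1]}' 30
```

```text
clock: 12.85
eef_pos: [0.4529, -0.067, 0.1815]
orientation: [0.684, 0.73, -0.0, -0.001]
wrist_force: [-0.9, 0.2, 1.2]
grip_width: 0.0854
gripper_force: 0.0
clock: 13.48
eef_pos: [0.453, -0.0672, 0.1827]
orientation: [0.684, 0.73, -0.001, -0.001]
wrist_force: [-4.3, 0.3, 3.2]
grip_width: 0.0106
gripper_force: 29.3
clock: 13.72
eef_pos: [0.453, -0.0672, 0.1827]
orientation: [0.684, 0.73, -0.001, -0.0]
wrist_force: [-5.3, 0.1, 4.4]
grip_width: 0.0107
gripper_force: 29.4
```

```bash
python3 -m pendant '{"travel":[[0,0,0],[0,0,0],[0,0,0]],"rot":[[0,0,0],[0,0,0],[0,0,0]],"fingers":[1,1,1]}' 80
python3 -m pendant '{"travel":[[0,0,-2],[0,0,0],[0,0,-1],[0,0,0]],"rot":[[0,0,0],[0,0,0],[0,0,0],[0,0,0]],"fingers":[1,1,1,1]}' 80
```

```text
clock: 14.1
eef_pos: [0.453, -0.0672, 0.1828]
orientation: [0.684, 0.73, -0.001, -0.001]
wrist_force: [-5.5, -1.0, 3.9]
grip_width: 0.0093
gripper_force: 78.1
clock: 14.6
eef_pos: [0.4532, -0.0671, 0.1838]
orientation: [0.684, 0.73, -0.0, -0.0]
wrist_force: [3.8, -3.1, -13.8]
grip_width: 0.0091
gripper_force: 77.8
```

```bash
python3 -m pendant '{"travel":[[0,0.3,-1],[0,0,0],[0,0,0]],"rot":[[0.005,0,0],[0,0,0],[0,0,0]],"fingers":[1,1,1]}' 80
python3 -m pendant '{"travel":[[0,0.3,-1],[0,0,0],[0,0,0]],"rot":[[0.005,0,0],[0,0,0],[0,0,0]],"fingers":[1,1,1]}'
python3 -m pendant '{"travel":[[0,0.3,-1],[0,0,0],[0,0,0]],"rot":[[0.005,0,0],[0,0,0],[0,0,0]],"fingers":[1,1,1]}'
```

```text
clock: 14.98
eef_pos: [0.4534, -0.0671, 0.1847]
orientation: [0.684, 0.73, -0.002, -0.002]
wrist_force: [4.2, -3.0, -14.5]
grip_width: 0.0091
gripper_force: 78.2
clock: 15.35
eef_pos: [0.454, -0.0671, 0.1869]
orientation: [0.684, 0.73, -0.004, -0.004]
wrist_force: [3.8, -2.6, -12.0]
grip_width: 0.0096
gripper_force: 78.5
clock: 15.72
eef_pos: [0.4547, -0.067, 0.1895]
orientation: [0.684, 0.73, -0.005, -0.005]
wrist_force: [1.3, -1.5, -5.5]
grip_width: 0.0096
gripper_force: 79.3
```

The seal is giving way smoothly and the pull force is falling. I keep going along the arc.

```bash
python3 -m pendant '{"travel":[[0,0.4,-1.5],[0,0.4,-1.5],[0,0.4,-1.5],[0,0.4,-1.5],[0,0,0]],"rot":[[0.009,0,0],[0.009,0,0],[0.009,0,0],[0.009,0,0],[0,0,0]],"fingers":[1,1,1,1,1]}'
python3 -m pendant '{"travel":[[0,0.4,-1.5],[0,0.4,-1.5],[0,0.4,-1.5],[0,0.4,-1.5],[0,0,0]],"rot":[[0.009,0,0],[0.009,0,0],[0.009,0,0],[0.009,0,0],[0,0,0]],"fingers":[1,1,1,1,1]}'
python3 - <<'E'
from h import *
print(arm.get_obs()['eef_pos'])
E
```

```text
clock: 16.35
eef_pos: [0.4564, -0.0669, 0.1947]
orientation: [0.684, 0.729, -0.019, -0.017]
wrist_force: [0.7, -0.7, -3.6]
grip_width: 0.009
gripper_force: 79.4
clock: 16.98
eef_pos: [0.4584, -0.0668, 0.2005]
orientation: [0.683, 0.729, -0.032, -0.03]
wrist_force: [1.7, -0.4, -4.4]
grip_width: 0.0092
gripper_force: 79.4
[ 0.45835726 -0.06682112  0.20047916]
```

```bash
python3 -m pendant '{"travel":[[0,0.4,-1.6],[0,0.4,-1.6],[0,0.4,-1.6],[0,0.4,-1.6],[0,0.4,-1.6]],"rot":[[0.009,0,0],[0.009,0,0],[0.009,0,0],[0.009,0,0],[0.006,0,0]],"fingers":[1,1,1,1,1]}'
python3 -m pendant '{"travel":[[0,0,0],[0,0,0],[0,0,0],[0,0,0]],"rot":[[0,0,0],[0,0,0],[0,0,0],[0,0,0]],"fingers":[1,1,1,1]}'
python3 - <<'E'
from h import *
def tilt(c):
    P=cloud(c);ex=np.array([np.cos(.065),np.sin(.065)]);ey=np.array([-ex[1],ex[0]])
    hinge=np.array([.535,-.060])+.120*ex
    d=P[...,:2]-hinge;s=-(d@ex);t=d@ey;g=P[...,2]
    m=(s>.04)&(s<.17)&(abs(t)<.115)&(g>.135)&(g<.175)
    for _ in range(4):
        p=np.polyfit(s[m],g[m],1);m&=abs(np.polyval(p,s)-g)<.006
    return m.sum(),p,np.polyval(p,.236)
print('shut',tilt(dict(np.load('pics/s4.npz'))))
c=snap('scene','s6');print('now',tilt(c))
i=c['color'][110:290,180:380,::-1]; cv2.imwrite('pics/s6c.png',cv2.resize(i,None,fx=3.3,fy=3.3,interpolation=cv2.INTER_CUBIC))
E
```

```text
clock: 17.6
eef_pos: [0.4612, -0.0666, 0.2081]
orientation: [0.682, 0.728, -0.047, -0.044]
wrist_force: [5.3, -0.9, -6.2]
grip_width: 0.0087
gripper_force: 79.2
clock: 18.1
eef_pos: [0.4612, -0.0666, 0.2081]
orientation: [0.682, 0.728, -0.047, -0.044]
wrist_force: [4.9, -1.5, -5.7]
grip_width: 0.009
gripper_force: 79.3
shut (np.int64(2798), array([0.00037201, 0.14533478]), np.float64(0.14542256967759024))
now (np.int64(3099), array([0.12591547, 0.14575636]), np.float64(0.17547241359981464))
```

View pics/s6c.png

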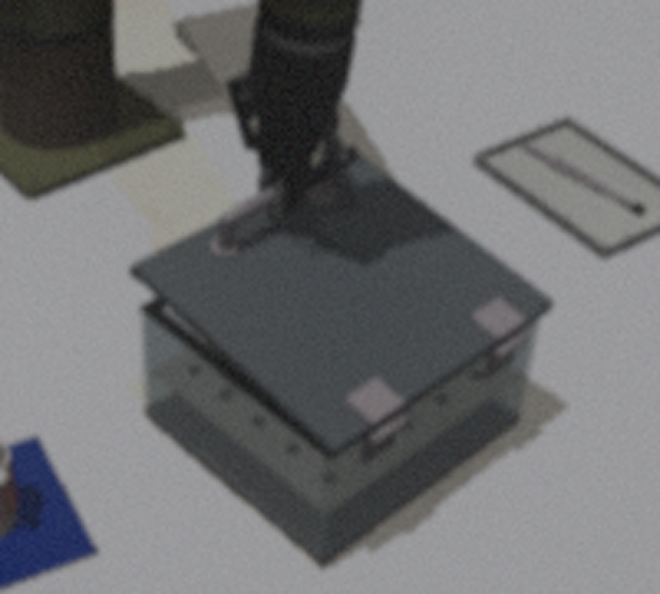

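The lid is held by the handle (290,195) and tilted 0.126 rad, so its front edge is 30 mm up. It is steady, and the beaker still stands on the mat.

```bash
python3 -c "
from workcell import arm
print(arm.job_done())"
```

```text
the job is handed in; nothing more can be done
None
```

The job is handed in: the beaker stands upright on the blue mat, the lid came off its seal without jumping, and the arm is holding it by the handle with its front edge about 30 mm up. It took about 18 s, and nothing else on the bench was touched.

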